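# Reset the bench pin in its left-hand clamp

### The arm

A 6-joint arm with a two-finger parallel gripper is mounted at the origin on the work surface. World frame = base frame: x ahead of the robot, y to its left, z up, the work surface at z = 0. Lengths are in m, angles in degrees, forces in N, time in s.
With the tool pointing down it reaches from about 0.3 to 0.75 m from the base axis. Payload 8.5 kg.
Tool frame: the origin (TCP) lies midway between the tips of the shut fingers; the grasp point (between the pads) lies 19 mm behind it (env.tcp_to_grasp is the z of the grasp point in the tool frame, in m); z points along the fingers, y is the line along which they close (so a half turn about z gives the same grasp; the last joint's range is limited). The gripper opens to 85 mm and grips with 20 to 120 N. Pads are 22 mm wide; open, the fingers measure 114 mm over their backs; the gripper's body (76 mm by 85 mm) begins 54 mm behind the grasp point. The pads swing forward as they close: fully open they stand 13 mm farther back than shut.
Start: joints at [57.852, 21.807, 74.336, -0, 83.858, -12.336], TCP at [0.186, 0.517, 0.231] pointing down, gripper open.
Joint ranges: [-178.18, 178.18], [-50.72, 133.34], [12.68, 142.11], [-81.47, 261.47], [9.98, 163.14], [-165.26, 165.26]. Speed limits (degrees/s): [136.94, 136.94, 180, 180, 180, 180].

### API

Orientations are given as a 3x3 rotation matrix whose columns are the frame's x, y, z axes.
In Python, from rig import env, imaging, job, models gives the robot as it stands. The module is installed in compiled form; this text tells all that it offers.
- The arm moves only by the tool jog_arm, never from a script. Its argument "plan" is text: rows parted by semicolons, each of 7 numbers parted by spaces: the turn, a rotation vector about the tool's x, y, z in degrees, then the shift along the tool's x, y, z in cm, then the closure in counts, from 0 (fully open) to 255 (shut). In form: rx ry rz x y z claw; .... A call has 1 to 10 rows; each row shifts and turns the commanded pose from where the row before left it, along the tool's axes as they then stand; what a row does not reach is not made up. A row lasts 1/12 s, in which the tool goes at most 41.7 mm and 7.16 degrees, less where a joint would pass 70% of its speed; a pose out of reach is approached as far as the arm can. A call with a gripper value outside its range is refused whole. The fingers move at their own pace and stop on an object; "grip_force" is the grip in N (left out, the last holds). Time passes only in rows, so rows that do not move let the fingers close. It gives the time, the measured TCP pose, the force, the opening and the grip force at its end, in the units of the state.
- env.observe(): the state, without advancing time (a new reading comes with each control period).
- imaging.get_image(name): name is "scene" or "top" or "wrist"; returns a dict with "pixels" (384x512x3 uint8, red, green, blue), "depth" (384x512 float32, m along the optical axis (not along the pixel's ray), 0 where there is no reading), "fov_y" (degrees; the focal length in pixels is half the picture's height over the tangent of half this angle, whatever the lens; pixels are square), "cx", "cy" (the principal point, pixels), "world_from_camera" (4x4, takes a point from camera to world coordinates). Camera axes: x right, y down, z forward; pixel columns grow to the right and rows downward; lengths in m; the calibration is good to about 2 mm. A picture is of the moment at which its call begins.
- job.close_job(): hands the job in; it is judged then, once.
Trained networks look in the newest picture that a camera, given by its name, has taken for a name from the list of things; names that differ only in an ending like _2 or _b are one class to them, and where a whole thing is asked for, a point or a joint stands for the part that bears it (a point fixed in the world has none). Each returns a list of dicts, best first, with "confidence" (0 to 1); they miss things now and then, are a little off and sometimes report something else, mostly with a low value. They report only what shows in the picture. A call takes as long as a camera call. They do not tell look-alikes from the thing itself.
- models.outline_of(camera, query): "region" (384x512 bool, what is visible of it) and "bbox" ([centre column, centre row, width, height] in pixels, round what is visible of it).
- models.tip_of(camera, query): "at" ([column, row] in pixels: a listed point, or the origin of a listed thing).
The state is a dict: "time_s": time; "q": joint angles; "qvel": joint speeds; "joint_efforts": joint torques, N m; "position": TCP position; "tool_rot": TCP orientation; "ft_force": force on the tool from outside, world axes, zero at the start; "wrist_torque": the same for the moment, N m; "grip_width": finger opening in m; "gripper_force": force on a finger pad.
Only numpy, scipy, OpenCV 4.12 (cv2) and the standard library are available. Lean on these libraries where they do the work, as an engineer would, in place of code of your own. Each camera call takes 0.05 s, during which the arm holds its last target. There are 200 camera calls.

### The job

The wooden bench pin in the goldsmith's holder sticks out too far. Its keeper knob has a left-hand thread: unscrew it by turning it clockwise (seen from above) until the line engraved on the knob meets the long engraved groove, then push the pin straight into the holder until you feel it come up against the hidden sprung stop and press it there for a moment with about 15 N. Last, screw the knob back anticlockwise until its line meets the engraved dot; go gently, never forcing the pin against the holder with 40 N or more, and leave the other tools where they lie.

Things in the scene. Friction and masses are not known exactly. Their poses are not given: they have to be found in the camera images.
- holder: Grey bench-pin holder fixed to the bench: foot plate 155 x 90 x 10 mm (x = -75 to +80 mm), on it a hooded channel 120 x 70 mm (x = -40 to +80 mm), its flat top 44 mm above the bench. Origin on the bench under the knob's axis; x along the channel in the direction the pin is pushed in, z up.
- channel_mouth (a point): Middle of the channel's open end, 40 mm from the knob's axis, 19 mm above the bench. Deep in the hood, out of sight, is a stop set differently each time: the pin meets its sprung pad after 29 to 45 mm of travel (+-1.5). The pad gives from 3 N, then 1 mm per 3 N, and is solid after 6 mm; let go, it pushes the pin back these few mm, which is right.
- knob_top (a point): Centre of the top face of the keeper knob: an upright knurled steel cylinder, 38 mm diameter, 34 mm tall, with its top 84 mm above the bench when screwed down and nothing round it above the hood. A grip of about 20 N is enough to turn it.
- knob: The same knob; origin on its axis, 84 mm below its top. Left-hand thread: clockwise (from above) it rises 2.5 mm per rad; tight 0, open groove 2.4, end stops 0 and 2.8 rad. Turning takes 0.15 N m; it stays where left. Screwed down, its 9 mm tip locks the pin by a pocket; clear from 2.0 rad on. If the pin is not far enough in, the tip lands on wood when screwed down and presses hard.
- knob_line (a point): Outer end, on the top edge, of the dark line engraved across the knob's top from near its centre to the rim (19 mm from the axis); turns with the knob. At the start it is near the dot.
- open_mark (a point): Inner end (22 mm from the knob's axis) of the long engraved radial groove in the bright disc round the foot of the knob, 45 mm above the bench: where the knob's line points when the knob is open. An engraved arrow runs clockwise from the dot to it. Line and mark count as met within about 0.3 rad.
- tight_mark (a point): Engraved dot (this point 22 mm from the knob's axis) in the same disc, on the side the pin sticks out of (the holder's -x side): where the knob's line points when screwed down.
- pin: Loose hardwood bench pin, 140 x 40 x 18 mm, 0.11 kg, lying in the channel with 1 mm play each side, its underside 10 mm above the bench. Origin at the centre of its underside, x along its length, in the push direction. Its outer end is split by a 9 mm slot, 35 mm long.
- pin_front (a point): Middle of the pin's outer end face (between the two prongs), 19 mm above the bench, 70 mm from its origin: the face to push on; at the start about 125 mm from the knob's axis, towards the robot.
- file: Bystander: flat file with wooden handle, 260 mm long, 22 mm high, lying loose; origin under its middle.
- square: Bystander: small steel try square, 14 mm high, stock 75 mm, blade 100 mm, lying loose; origin under the stock's middle.
- mandrel_stub: Bystander: small steel ring mandrel on a 40 mm round foot, 60 mm tall, standing loose; origin under its middle.
There are look-alikes about, which are no part of the job. What is meant by the holder is not orange, and is the smaller of those in its own colour. Leave any orange look-alike of the pin alone.

How it is judged (in metres and radians):
On the way, in this order (a step that is already met when the one before it is completed fails the run):
1. the knob is unscrewed clockwise until its line meets the long groove (within about 0.3 rad), the pin still where it was (horizontal distance between knob_line and open_mark below 0.007 m and distance of pin from where it was at the start of the episode below 0.01 m), for 0.2 s.
2. with the knob open, the pin is in by at least 27 mm and pressed against the stop in the holder with more than 8 N (horizontal distance between knob_line and open_mark below 0.012 m and x of pin_front in the frame of holder above -0.0975 m and contact force between pin and holder above 8 N), for 0.2 s.
3. the knob is screwed down again, its line at the dot (within about 0.3 rad) (horizontal distance between knob_line and tight_mark below 0.007 m), for 0.2 s.
At the end, for the whole second after the job is handed in: The knob is screwed down with its line at the dot (within about 0.3 rad), and the pin lies at rest in the channel against or near its stop, its outer end no more than 98.5 mm from the knob's axis (horizontal distance between knob_line and tight_mark below 0.007 m and x of pin_front in the frame of holder above -0.0985 m and linear speed of pin below 0.01 m/s and height (world z) of pin below 0.014 m); the robot touches nothing.
It fails at once if the pin is loaded against the holder, its screw or its stop with more than 40 N (contact forces added up) (contact force between pin and holder above 40 N).
It fails at once if the file is shifted by more than 20 mm (distance of file from where it was at the start of the episode above 0.02 m).
It fails at once if the try square is shifted by more than 20 mm (distance of square from where it was at the start of the episode above 0.02 m).
It fails at once if the ring mandrel is shifted by more than 20 mm (distance of mandrel_stub from where it was at the start of the episode above 0.02 m).
It also fails if it takes over 72 s, if anything falls off the work surface, if the arm or the gripper's body presses on something with over 40 N, if the wrist force passes 120 N, or if a joint passes its speed limit or range.

## Working session

There is one attempt and no reset: what is moved stays moved. The work goes in short steps, Python scripts to look and compute and a tool call to move; the robot and the scene stay as the last step left them, time stands still between calls to the robot, and variables do not carry over. Pictures are saved under pics/ and viewed, at most 10 in all, crops included, and the job is handed in when it is done.

Besides the shell and the picture viewer there is one more tool, called after "Call:" as name(argument=value, ...) on one line, values as JSON. jog_arm: Moves the arm, as the interface text tells. Its arguments: {"type":"object","properties":{"plan":{"type":"string"},"grip_force":{"type":"number"}},"required":["plan"]}

```bash
mkdir -p pics
cat > h.py <<'E'
import numpy as np, cv2
from rig import env, imaging, job, models
def cam(n):
    im=imaging.get_image(n); im['f']=192/np.tan(np.radians(im['fov_y'])/2); return im
def ray(im,u,v,z):
    T=np.array(im['world_from_camera']); d=T[:3,:3]@np.array([(u-im['cx'])/im['f'],(v-im['cy'])/im['f'],1]); o=T[:3,3]
    return o+d*(z-o[2])/d[2]
def dep(im,u,v):
    z=im['depth'][int(round(v)),int(round(u))]; T=np.array(im['world_from_camera'])
    return T[:3,:3]@(z*np.array([(u-im['cx'])/im['f'],(v-im['cy'])/im['f'],1]))+T[:3,3]
def save(im,name,crop=None,s=1):
    p=im['pixels'][:,:,::-1]
    if crop: p=p[crop[1]:crop[3],crop[0]:crop[2]]
    cv2.imwrite('pics/'+name,cv2.resize(p,None,fx=s,fy=s,interpolation=cv2.INTER_CUBIC))
E
python3 - <<'E'
from h import *
np.set_printoptions(precision=4,suppress=True)
a=cam('scene');b=cam('top')
cv2.imwrite('pics/a.png',cv2.resize(np.vstack([a['pixels'],b['pixels']])[:,:,::-1],(400*1,600)))
save(b,'top.png',s=1.5)
for c,im in (('top',b),('scene',a)):
  for q in ('knob_top','pin_front','channel_mouth','open_mark','tight_mark','knob_line','file','square','mandrel_stub'):
    for r in models.tip_of(c,q): print(c,q,np.round(r['at'],1),round(r['confidence'],2),dep(im,*r['at']))
E
```

```text
top knob_top [380.6 297.7] 0.58 [ 0.3261 -0.2931  0.1107]
top knob_top [358.  131.3] 0.49 [ 0.7681 -0.2545  0.0819]
top knob_top [306.3 214.7] 0.45 [ 0.547  -0.1176  0.0198]
top knob_top [309.5 202.9] 0.22 [ 0.5714 -0.1206  0.0785]
top pin_front [305.3 244.9] 0.79 [ 0.4647 -0.1158  0.0003]
top pin_front [259.3 277.5] 0.76 [0.3747 0.0121 0.0158]
top channel_mouth [367.2 317.1] 0.84 [ 0.2706 -0.2789  0.0151]
top channel_mouth [353.7 151.3] 0.71 [ 0.7299 -0.2553  0.0128]
top channel_mouth [306.2 214.6] 0.69 [ 0.5473 -0.1174  0.0198]
top channel_mouth [309.7 203. ] 0.27 [ 0.5712 -0.1211  0.0785]
top open_mark [371.1 287.9] 0.75 [ 0.3495 -0.2768  0.0809]
top open_mark [352.1 129.1] 0.63 [ 0.7869 -0.2469  0.0404]
top open_mark [304.1 190.3] 0.57 [ 0.6112 -0.1098  0.0449]
top open_mark [306.8 221.3] 0.41 [ 0.5277 -0.1179  0.0285]
top tight_mark [372.1 307. ] 0.96 [ 0.2996 -0.2839  0.0545]
top tight_mark [357.4 140.7] 0.75 [ 0.7515 -0.2595  0.047 ]
top tight_mark [310.3 204.1] 0.63 [ 0.5732 -0.1265  0.0439]
top knob_line [360.8 135.2] 0.75 [ 0.7571 -0.2617  0.0823]
top knob_line [376.7 308.1
[... 889 characters left out ...]
 275.3] 0.6 [ 0.7899 -0.2544  0.0426]
scene open_mark [204.4 211. ] 0.58 [ 0.6108 -0.1102  0.0423]
scene tight_mark [132.2 258.2] 0.71 [ 0.7475 -0.2545  0.0419]
scene tight_mark [201.9 194. ] 0.59 [ 0.5918 -0.1139  0.0843]
scene tight_mark [153.5 128.5] 0.56 [ 0.351  -0.2822  0.0938]
scene knob_line [151.7 113.6] 0.56 [ 0.1443 -0.3544 -0.0028]
scene knob_line [124.6 245.3] 0.55 [ 0.6849 -0.301  -0.0029]
scene knob_line [198.5 189.1] 0.52 [ 0.5752 -0.1245  0.0836]
scene file [267.9 211.5] 0.82 [0.5845 0.0481 0.0111]
scene square [135.3 198.5] 0.87 [ 0.5448 -0.3072  0.0094]
scene square [200.9 188.2] 0.39 [ 0.5185 -0.1326  0.025 ]
scene mandrel_stub [205.5 279.6] 0.83 [ 0.7817 -0.0905  0.0133]
```

View pics/top.png

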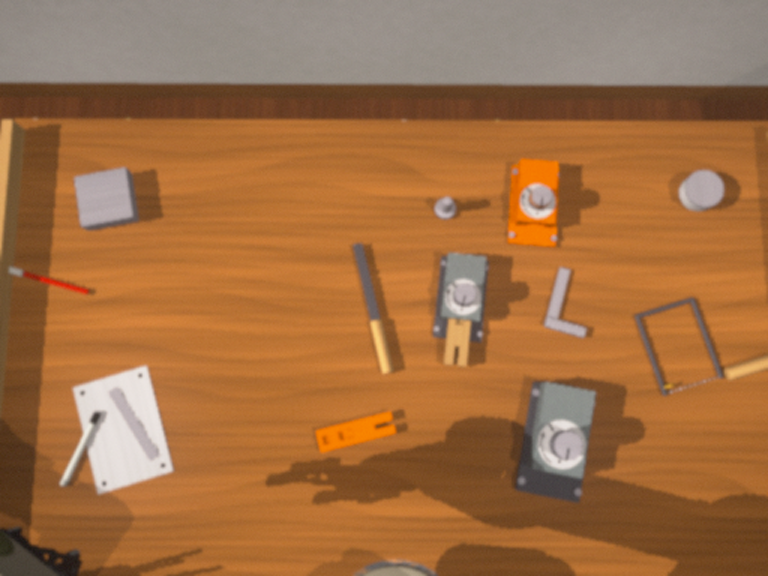

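The top view shows three holders: grey small at about (463,297), grey large at (560,440) and orange at (537,200), all in 1.5x pixels. The small grey one at native (308,200) fits: it isn't orange, it's the smaller grey one, and it holds the wooden pin. I'll confirm in a crop and measure.

Run:
```python
from h import *
np.set_printoptions(precision=4,suppress=True)
b=cam('top');save(b,'crop.png',(270,155,350,255),6)
T=np.array(b['world_from_camera']); print(T)
for q in('holder','knob','pin'):
  for r in models.outline_of('top',q):
    m=r['region']; v,u=np.nonzero(m)
    P=np.array([dep(b,x,y) for x,y in zip(u,v)])
    print(q,r['confidence'],np.round(r['bbox']),m.sum())
    if abs(r['bbox'][0]-308)<15:
      lo,hi={'holder':(.038,.05),'knob':(.078,.09),'pin':(.022,.034)}[q]
      S=P[(P[:,2]>lo)&(P[:,2]<hi)]
      if len(S)>5:
        rc=cv2.minAreaRect((S[:,:2]*1000).astype(np.float32)); print(len(S),S.mean(0),rc)
print(env.observe()['position'],env.observe()['tool_rot'])
```

```text
[[ 0.004  -0.9877  0.1564  0.3803]
 [-1.     -0.0041  0.0002  0.0203]
 [ 0.0005 -0.1564 -0.9877  1.3776]
 [ 0.      0.      0.      1.    ]]
holder 0.95 [371. 296.  52.  82.] 3288
holder 0.79 [356. 136.  32.  62.] 1783
holder 0.57 [306. 200.  42.  61.] 1646
885 [ 0.6127 -0.1228  0.0438] ((610.64404296875, -123.1117935180664), (70.17742156982422, 120.8419189453125), 83.60443115234375)
knob 0.77 [377. 294.  22.  22.] 339
knob 0.68 [359. 132.  21.  16.] 184
knob 0.58 [310. 196.  12.  12.] 161
140 [ 0.5892 -0.1208  0.0837] ((589.1738891601562, -120.36632537841797), (34.98057556152344, 33.20093536376953), 89.22394561767578)
pin 0.91 [237. 289.  52.  25.] 726
pin 0.82 [305. 231.  13.  30.] 423
373 [ 0.5098 -0.1112  0.0275] ((510.1397705078125, -111.70329284667969), (40.19635772705078, 82.71943664550781), 83.92906188964844)
[0.1864 0.5174 0.2313] [[-0.9408  0.339  -0.    ]
 [ 0.339   0.9408 -0.    ]
 [-0.     -0.     -1.    ]]
```

View pics/crop.png

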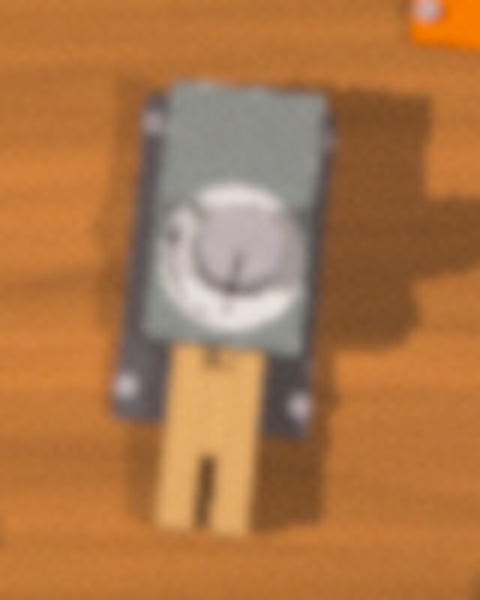

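The crop confirms it: the small grey holder has the wooden pin sticking out toward the robot, and the knob line sits near the dot. The axis is at about (0.590,-0.1205) with yaw -6.4°. Moving above it.

Call:
jog_arm(plan="0 0 0 -2.98 -2.31 0 0;0 0 0 -2.98 -2.31 0 0;0 0 0 -2.98 -2.31 0 0;0 0 0 -2.98 -2.31 0 0;0 0 0 -2.98 -2.31 0 0;0 0 0 -2.98 -2.31 0 0;0 0 0 -2.98 -2.31 0 0;0 0 0 -2.98 -2.31 0 0;0 0 0 -2.98 -2.31 0 0;0 0 0 -2.98 -2.31 0 0", grip_force=25)

```text
time_s: 2.03
position: [0.3891, 0.1974, 0.2315]
tool_rot: [[-0.941, 0.339, 0.001], [0.339, 0.941, 0.0], [-0.0, 0.0, -1.0]]
ft_force: [1.2, 0.9, 0.4]
grip_width: 0.0856
gripper_force: 0.0
```

Call:
jog_arm(plan="0 0 0 -2.98 -2.31 0 0;0 0 0 -2.98 -2.31 0 0;0 0 0 -2.98 -2.31 0 0;0 0 0 -2.98 -2.31 0 0;0 0 0 -2.98 -2.31 0 0;0 0 0 -2.98 -2.31 0 0;0 0 0 -2.98 -2.31 0 0;0 0 0 -2.98 -2.31 0 0;0 0 0 -2.98 -2.31 0 0;0 0 0 0 0 0 0")

```text
time_s: 2.87
position: [0.5727, -0.0928, 0.2302]
tool_rot: [[-0.939, 0.343, 0.0], [0.343, 0.939, -0.001], [-0.001, -0.001, -1.0]]
ft_force: [0.1, -0.2, -0.8]
grip_width: 0.0855
gripper_force: 0.0
```

Call:
jog_arm(plan="0 0 6 0 0 0 0;0 0 6 0 0 0 0;0 0 6 0 0 0 0;0 0 6 0 0 0 0;0 0 5 0 0 0 0;0 0 0 0 0 0 0;0 0 0 0 0 0 0")

```text
time_s: 3.45
position: [0.5703, -0.0872, 0.2313]
tool_rot: [[-0.661, 0.751, -0.0], [0.751, 0.661, 0.0], [0.0, 0.0, -1.0]]
ft_force: [0.1, -0.4, -1.0]
grip_width: 0.0853
gripper_force: 0.0
```

Run:
```python
from h import *
np.set_printoptions(precision=4,suppress=True)
b=cam('wrist');save(b,'w1.png',s=1.5)
print(np.array(b['world_from_camera']))
for q,z in (('knob_top',.084),('knob_line',.084),('tight_mark',.045),('open_mark',.045),('pin_front',.028),('channel_mouth',.019)):
  for r in models.tip_of('wrist',q): print(q,np.round(r['at'],1),round(r['confidence'],2),dep(b,*r['at']),ray(b,*r['at'],z))
for r in models.outline_of('wrist','knob')+models.outline_of('wrist','holder'):
    v,u=np.nonzero(r['region']);P=np.array([dep(b,x,y) for x,y in zip(u,v)])
    for lo,hi in ((.08,.09),(.04,.048)):
      S=P[(P[:,2]>lo)&(P[:,2]<hi)]
      if len(S)>50: print(r['confidence'],lo,len(S),cv2.minAreaRect((S[:,:2]*1000).astype(np.float32)))
o=env.observe();print(o['position'],o['tool_rot'],o['q'],o['time_s'],o['ft_force'],env.tcp_to_grasp)
```

```text
[[ 0.7511  0.6362  0.1764  0.5259]
 [ 0.6602 -0.7234 -0.2022 -0.0367]
 [-0.001   0.2683 -0.9633  0.3735]
 [ 0.      0.      0.      1.    ]]
knob_top [242.3 215.1] 0.77 [ 0.5899 -0.1256  0.0834] [ 0.5898 -0.1255  0.084 ]
knob_line [235.2 199.9] 0.87 [ 0.5726 -0.1176  0.0826] [ 0.5724 -0.1172  0.084 ]
tight_mark [232.8 190.2] 0.81 [ 0.5684 -0.1206  0.0444] [ 0.5683 -0.1204  0.045 ]
open_mark [265.1 204.3] 0.96 [ 0.6105 -0.1078  0.0446] [ 0.6104 -0.1077  0.045 ]
open_mark [  3.8 171.7] 0.86 [ 0.3522 -0.2759  0.058 ] [ 0.345  -0.2858  0.045 ]
open_mark [236.2 189. ] 0.66 [ 0.5704 -0.1164  0.0454] [ 0.5704 -0.1165  0.045 ]
pin_front [178.1 129.8] 0.67 [ 0.4689 -0.113   0.016 ] [ 0.4708 -0.1105  0.028 ]
channel_mouth [226.6 174.5] 0.68 [ 0.5516 -0.1156  0.0215] [ 0.5518 -0.1161  0.019 ]
channel_mouth [258.1 322. ] 0.68 [ 0.5644 -0.0778  0.3086] [ 0.7363 -0.2614  0.019 ]
0.93 0.08 836 ((589.5961303710938, -121.53701782226562), (36.88301086425781, 35.64342498779297), 40.4838981628418)
0.64 0.04 533 ((392.4798278808594, -272.6986389160156), (72.31858825683594, 153.72305297851562), 43.791744232177734)
0.61 0.08 854 ((589.986083984375, -122.01898193359375), (36.875179290771484, 36.827003479003906), 41.422569274902344)
0.61 0.04 3798 ((610.2312622070312, -124.343017578125), (69.85929870605469, 119.67498016357422), 83.69342803955078)
[ 0.5703 -0.0874  0.2313] [[-0.6588  0.7523 -0.    ]
 [ 0.7523  0.6588 -0.    ]
 [ 0.     -0.     -1.    ]] [-20.4631  24.5461  69.8926  -0.0004  85.5621 -61.6709] 3.9 [1.3291 1.6742 0.2287] -0.0187
```

View pics/w1.png

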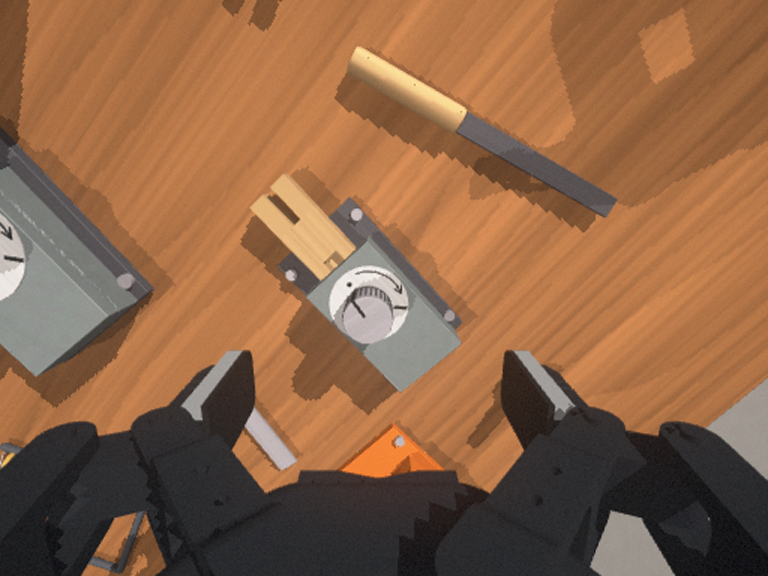

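The wrist view shows the knob at (368,314) in 1.5x pixels, its line near the dot, and the long groove to the right at (402,307). The axis is at (0.590,-0.1215) and the groove bearing of 34° is as expected. Descending to grip.

Call:
jog_arm(plan="0 0 0 -1.9 -0.4 1.0 0;0 0 0 -1.96 -0.37 1.0 0;0 0 0 0 0 3 0;0 0 0 0 0 3 0;0 0 0 0 0 3 0;0 0 0 0 0 3 0;0 0 0 0 0 2 0;0 0 0 0 0 1 0;0 0 0 0 0 0.6 0;0 0 0 0 0 0 0")

```text
time_s: 4.73
position: [0.5899, -0.1215, 0.0549]
tool_rot: [[-0.659, 0.753, -0.001], [0.753, 0.659, 0.0], [0.001, -0.0, -1.0]]
ft_force: [-0.5, -0.8, -0.4]
grip_width: 0.0852
gripper_force: 0.0
```

Call:
jog_arm(plan="0 0 0 0 0 0 90;0 0 0 0 0 0 130;0 0 0 0 0 0 200;0 0 0 0 0 0 255;0 0 0 0 0 0 255;0 0 0 0 0 0 255;0 0 0 0 0 0 255;0 0 0 0 0 0 255", grip_force=25)

```text
time_s: 5.4
position: [0.5904, -0.1216, 0.0562]
tool_rot: [[-0.659, 0.753, 0.002], [0.753, 0.659, -0.001], [-0.001, 0.001, -1.0]]
ft_force: [-0.3, 0.0, 5.7]
grip_width: 0.0373
gripper_force: 27.3
```

Call:
jog_arm(plan="0 0 6.7 0 0 -0.03 255;0 0 6.7 0 0 -0.03 255;0 0 6.7 0 0 -0.03 255;0 0 6.7 0 0 -0.03 255;0 0 6.7 0 0 -0.03 255;0 0 6.7 0 0 -0.03 255;0 0 6.7 0 0 -0.03 255;0 0 6.7 0 0 -0.03 255;0 0 6.7 0 0 -0.03 255;0 0 6.7 0 0 -0.03 255")

```text
time_s: 6.23
position: [0.5905, -0.1216, 0.0592]
tool_rot: [[0.44, 0.898, 0.002], [0.898, -0.44, -0.001], [0.0, 0.002, -1.0]]
ft_force: [-0.0, -0.3, 5.6]
grip_width: 0.0374
gripper_force: 27.3
```

Call:
jog_arm(plan="0 0 6.7 0 0 -0.03 255;0 0 6.7 0 0 -0.03 255;0 0 6.7 0 0 -0.03 255;0 0 6.7 0 0 -0.03 255;0 0 6.7 0 0 -0.03 255;0 0 6.7 0 0 -0.03 255;0 0 6.7 0 0 -0.03 255;0 0 6.7 0 0 -0.03 255;0 0 6.7 0 0 -0.03 255;0 0 6.7 0 0 -0.03 255")

```text
time_s: 7.07
position: [0.5905, -0.1218, 0.0621]
tool_rot: [[0.999, -0.054, 0.002], [-0.054, -0.999, -0.001], [0.002, 0.001, -1.0]]
ft_force: [0.0, -0.1, 5.0]
grip_width: 0.0373
gripper_force: 27.2
```

Call:
jog_arm(plan="0 0 0 0 0 0 255;0 0 0 0 0 0 255;0 0 0 0 0 0 255")

```text
time_s: 7.32
position: [0.5905, -0.1218, 0.0621]
tool_rot: [[0.999, -0.045, 0.002], [-0.045, -0.999, -0.001], [0.002, 0.001, -1.0]]
ft_force: [-0.3, -0.6, 5.5]
grip_width: 0.0375
gripper_force: 27.3
```

Run:
```python
from h import *
np.set_printoptions(precision=4,suppress=True)
for c in('wrist','scene','top'):
  b=cam(c); save(b,'k_%s.png'%c,(160,140,240,250) if c=='scene' else None,5 if c=='scene' else 1.5)
  for q,z in (('knob_top',.09),('knob_line',.09),('open_mark',.045)):
    for r in models.tip_of(c,q): print(c,q,np.round(r['at'],1),round(r['confidence'],2),ray(b,*r['at'],z))
o=env.observe();print(o['position'],o['q'],o['time_s'],o['ft_force'],o['wrist_torque'])
```

```text
wrist knob_top [251.1 203.9] 0.7 [ 0.6205 -0.1231  0.09  ]
wrist knob_top [252.2 266.3] 0.67 [ 0.5901 -0.1222  0.09  ]
wrist knob_line [226.8 232.5] 0.7 [ 0.6076 -0.1117  0.09  ]
wrist open_mark [230.8 202.4] 0.8 [ 0.6074 -0.1103  0.045 ]
scene knob_top [118.4 260.4] 0.73 [ 0.7821 -0.2613  0.09  ]
scene knob_top [152.3 120.9] 0.54 [ 0.3101 -0.2955  0.09  ]
scene knob_top [199.7 192.7] 0.53 [ 0.5927 -0.1185  0.09  ]
scene knob_line [124.  247.9] 0.93 [ 0.7519 -0.2581  0.09  ]
scene knob_line [150.6 117.4] 0.67 [ 0.293  -0.3043  0.09  ]
scene knob_line [203.2 196.1] 0.51 [ 0.6035 -0.1087  0.09  ]
scene knob_line [200.1 192.3] 0.18 [ 0.5914 -0.1177  0.09  ]
scene open_mark [128.5 277.6] 0.89 [ 0.7965 -0.2488  0.045 ]
scene open_mark [161.1 141.6] 0.8 [ 0.3506 -0.2702  0.045 ]
scene open_mark [202.4 212.6] 0.68 [ 0.6181 -0.114   0.045 ]
top knob_top [382.4 297.3] 0.89 [ 0.3262 -0.3029  0.09  ]
top knob_top [357.8 130.2] 0.45 [ 0.7688 -0.2523  0.09  ]
top knob_line [381.6 308.1] 0.62 [ 0.2991 -0.2999  0.09  ]
top knob_line [364.9 134.4] 0.49 [ 0.7571 -0.2711  0.09  ]
top open_mark [352.9 127.8] 0.9 [ 0.7892 -0.2483  0.045 ]
top open_mark [371.7 285.7] 0.66 [ 0.3545 -0.2868  0.045 ]
[ 0.5905 -0.1218  0.0621] [-22.8901  36.3033  79.0573   0.0086  64.5211  69.7013] 7.9167 [1.8249 0.7797 6.2812] [ 0.0577 -0.0674 -0.0831]
```

View pics/k_wrist.png

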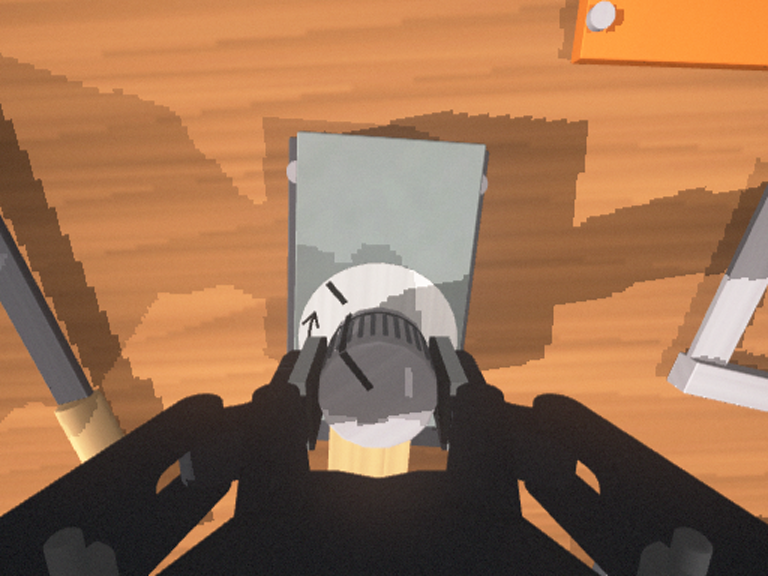

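The wrist view shows the knob line (341,352)-(371,388) in line with the groove at (337,293). It's about 0.1 rad past at most, well inside tolerance. Releasing and going up.

Call:
jog_arm(plan="0 0 0 0 0 0 100;0 0 0 0 0 0 50;0 0 0 0 0 0 0;0 0 0 0 0 0 0;0 0 0 0 0 -1 0;0 0 0 0 0 -3 0;0 0 0 0 0 -3 0;0 0 0 0 0 -2 0;0 0 3.7 0 0 0 255;0 0 0 0 0 0 255")

```text
time_s: 8.75
position: [0.5904, -0.1217, 0.1533]
tool_rot: [[0.993, -0.115, 0.003], [-0.115, -0.993, -0.001], [0.003, 0.001, -1.0]]
ft_force: [-0.5, 0.8, 0.6]
grip_width: 0.0639
gripper_force: 0.0
```

Call:
jog_arm(plan="0 0 0 -3.5 0.02 0 255;0 0 0 -3.5 0.02 0 255;0 0 0 -3.5 0.02 0 255;0 0 0 -3.5 0.02 0 255;0 0 0 -1 0 0 255;0 0 0 0 0 0 255")

```text
time_s: 9.25
position: [0.4384, -0.1046, 0.1513]
tool_rot: [[0.994, -0.112, -0.002], [-0.112, -0.994, 0.001], [-0.002, -0.001, -1.0]]
ft_force: [1.7, -0.3, 0.9]
grip_width: 0.0002
gripper_force: 0.0
```

Run:
```python
from h import *
np.set_printoptions(precision=4,suppress=True)
b=cam('wrist'); save(b,'p1.png',s=1.5)
for q,z in (('knob_top',.09),('knob_line',.09),('open_mark',.045),('pin_front',.019)):
    for r in models.tip_of('wrist',q): print(q,np.round(r['at'],1),round(r['confidence'],2),dep(b,*r['at']),ray(b,*r['at'],z))
for r in models.outline_of('wrist','pin'):
    v,u=np.nonzero(r['region']);P=np.array([dep(b,x,y) for x,y in zip(u,v)])
    S=P[(P[:,2]>.022)&(P[:,2]<.034)]
    if len(S)>50: print(r['confidence'],len(S),cv2.minAreaRect((S[:,:2]*1000).astype(np.float32)))
o=env.observe();print(o['position'],o['tool_rot'],o['time_s'],o['ft_force'],o['grip_width'])
```

```text
knob_top [497.7 317.7] 0.7 [ 0.3275 -0.2904  0.1076] [ 0.3105 -0.3073  0.09  ]
knob_line [486.4 344.5] 0.81 [ 0.4452 -0.1634  0.2382] [ 0.2823 -0.3007  0.09  ]
knob_line [251.2  61. ] 0.3 [ 0.5511 -0.1175  0.0236] [ 0.5399 -0.1162  0.09  ]
open_mark [439.8 257.8] 0.84 [ 0.3551 -0.275   0.0581] [ 0.3467 -0.2841  0.045 ]
pin_front [250.3 156.9] 0.76 [ 0.4618 -0.1064 -0.0019] [ 0.4649 -0.1068  0.019 ]
pin_front [162.5 249.9] 0.73 [ 0.3649  0.0083 -0.0007] [0.3743 0.0003 0.019 ]
0.86 3594 ((509.9283142089844, -113.21595764160156), (40.14155197143555, 85.03614807128906), 83.67703247070312)
[ 0.4416 -0.1055  0.1511] [[ 0.9936 -0.1127 -0.0001]
 [-0.1127 -0.9936  0.0001]
 [-0.0001 -0.0001 -1.    ]] 9.55 [-0.1547 -0.6406  0.1489] 8.549945425688546e-05
```

View pics/p1.png

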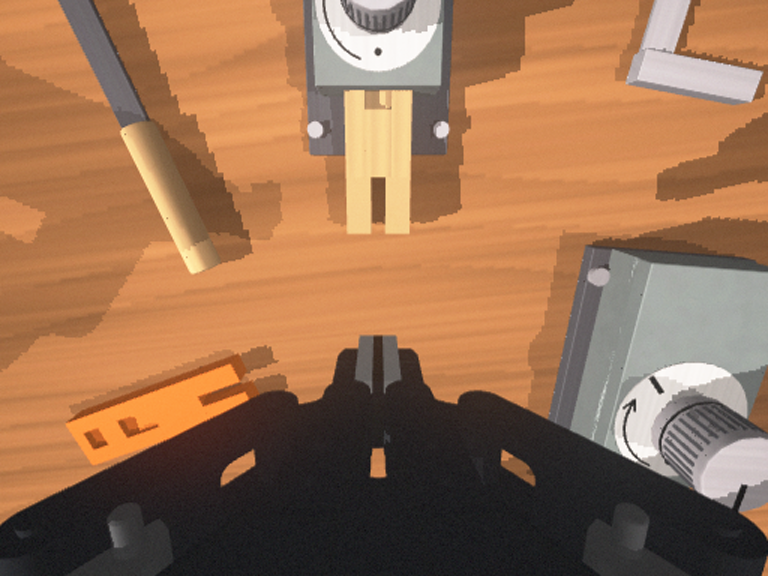

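The wrist view shows the pin's outer end at (378,234), with the shut fingers laterally in line at (378,340). I'll open the fingers to about 18 mm so each pushes on one prong, then descend in front of the pin.

Call:
jog_arm(plan="0 0 0 0 0 3 200;0 0 0 0 0 3 200;0 0 0 0 0 3 200;0 0 0 0 0 2.5 200;0 0 0 0 0 1.5 200;0 0 0 0 0 0.6 200;0 0 0 0 0 0 200;0 0 0 0 0 0 200")

```text
time_s: 10.22
position: [0.4414, -0.1055, 0.0156]
tool_rot: [[0.994, -0.113, 0.0], [-0.113, -0.994, -0.0], [0.0, 0.0, -1.0]]
ft_force: [-0.1, 0.7, -0.4]
grip_width: 0.0186
gripper_force: 0.0
```

Call:
jog_arm(plan="0 0 0 0.3 0 0 200;0 0 0 0.3 0 0 200;0 0 0 0.3 0 0 200;0 0 0 0.3 0 0 200;0 0 0 0.3 0 0 200;0 0 0 0.3 0 0 200;0 0 0 0.3 0 0 200;0 0 0 0 0 0 200")

```text
time_s: 10.88
position: [0.4623, -0.1078, 0.0154]
tool_rot: [[0.994, -0.113, 0.001], [-0.113, -0.994, -0.0], [0.001, 0.0, -1.0]]
ft_force: [0.6, -0.2, 0.4]
grip_width: 0.0184
gripper_force: 0.0
```

Call:
jog_arm(plan="0 0 0 0.3 0 0 200;0 0 0 0.3 0 0 200;0 0 0 0.3 0 0 200;0 0 0 0.3 0 0 200;0 0 0 0.3 0 0 200;0 0 0 0.3 0 0 200;0 0 0 0 0 0 200")

```text
time_s: 11.47
position: [0.4803, -0.1099, 0.0153]
tool_rot: [[0.994, -0.113, 0.001], [-0.113, -0.994, -0.0], [0.001, 0.0, -1.0]]
ft_force: [0.9, 0.1, -0.0]
grip_width: 0.0185
gripper_force: 0.0
```

Call:
jog_arm(plan="0 0 0 0.15 0 0 200;0 0 0 0.15 0 0 200;0 0 0 0.15 0 0 200;0 0 0 0 0 0 200")

```text
time_s: 11.8
position: [0.4843, -0.1103, 0.0153]
tool_rot: [[0.994, -0.113, 0.0], [-0.113, -0.994, -0.0], [0.0, 0.0, -1.0]]
ft_force: [-0.4, 0.7, -0.3]
grip_width: 0.0186
gripper_force: 0.0
```

Call:
jog_arm(plan="0 0 0 0.1 0 0 200;0 0 0 0.1 0 0 200;0 0 0 0.1 0 0 200;0 0 0 0 0 0 200")

```text
time_s: 12.13
position: [0.4873, -0.1106, 0.0154]
tool_rot: [[0.994, -0.113, 0.0], [-0.113, -0.994, -0.0], [0.0, 0.0, -1.0]]
ft_force: [-0.4, 0.5, -0.2]
grip_width: 0.0182
gripper_force: 0.0
```

Run:
```python
from h import *
b=cam('wrist')
for r in models.outline_of('wrist','pin'):
    v,u=np.nonzero(r['region']);P=np.array([dep(b,x,y) for x,y in zip(u,v)])
    S=P[(P[:,2]>.022)&(P[:,2]<.034)]
    if len(S)>50: print(r['confidence'],len(S),cv2.minAreaRect((S[:,:2]*1000).astype(np.float32)))
for _ in range(3):
  o=env.observe();print(o['position'],o['time_s'],o['ft_force']); cam('wrist')
```

```text
0.67 7556 ((524.1852416992188, -114.77767944335938), (40.21641540527344, 52.381683349609375), 83.40823364257812)
[ 0.48714821 -0.1106105   0.01533986] 12.2333 [0.24489235 0.72434343 0.06996703]
[ 0.48712367 -0.11063086  0.01535538] 12.2833 [-1.27918027  0.25926241 -0.16458616]
[ 0.48710114 -0.11062576  0.01535558] 12.3333 [ 0.38332941 -0.34229697  0.54781161]
```

Call:
jog_arm(plan="0 0 0 0.1 0 0 200;0 0 0 0.1 0 0 200;0 0 0 0.1 0 0 200;0 0 0 0 0 0 200")

```text
time_s: 12.72
position: [0.4902, -0.111, 0.0153]
tool_rot: [[0.994, -0.113, 0.0], [-0.113, -0.994, -0.0], [0.0, 0.0, -1.0]]
ft_force: [-0.2, -0.6, -0.8]
grip_width: 0.0186
gripper_force: 0.0
```

Call:
jog_arm(plan="0 0 0 0.1 0 0 200;0 0 0 0.1 0 0 200;0 0 0 0 0 0 200")

```text
time_s: 12.97
position: [0.4923, -0.1112, 0.0153]
tool_rot: [[0.994, -0.113, 0.0], [-0.113, -0.994, -0.0], [0.0, 0.0, -1.0]]
ft_force: [0.1, -0.7, 0.5]
grip_width: 0.0187
gripper_force: 0.0
```

Call:
jog_arm(plan="0 0 0 0.1 0 0 200;0 0 0 0.1 0 0 200;0 0 0 0 0 0 200")

```text
time_s: 13.22
position: [0.4942, -0.1114, 0.0153]
tool_rot: [[0.994, -0.113, 0.0], [-0.113, -0.994, -0.0], [0.0, 0.0, -1.0]]
ft_force: [0.9, 0.2, 0.2]
grip_width: 0.0188
gripper_force: 0.0
```

Call:
jog_arm(plan="0 0 0 0.1 0 0 200;0 0 0 0.1 0 0 200;0 0 0 0 0 0 200")

```text
time_s: 13.47
position: [0.4962, -0.1116, 0.0153]
tool_rot: [[0.994, -0.113, 0.0], [-0.113, -0.994, -0.0], [0.0, 0.0, -1.0]]
ft_force: [0.3, 0.2, -0.0]
grip_width: 0.0184
gripper_force: 0.0
```

Call:
jog_arm(plan="0 0 0 0.1 0 0 200;0 0 0 0.1 0 0 200;0 0 0 0 0 0 200")

```text
time_s: 13.72
position: [0.4969, -0.1115, 0.0153]
tool_rot: [[0.994, -0.113, -0.003], [-0.113, -0.994, 0.001], [-0.003, -0.0, -1.0]]
ft_force: [-5.8, -0.1, 3.8]
grip_width: 0.0187
gripper_force: 2.8
```

Call:
jog_arm(plan="0 0 0 0.1 0 0 200;0 0 0 0.1 0 0 200;0 0 0 0 0 0 200")

```text
time_s: 13.97
position: [0.4978, -0.1115, 0.0152]
tool_rot: [[0.994, -0.113, -0.005], [-0.113, -0.994, 0.002], [-0.006, -0.001, -1.0]]
ft_force: [-9.7, -0.2, 7.0]
grip_width: 0.018
gripper_force: 5.1
```

Call:
jog_arm(plan="0 0 0 0.1 0 0 200;0 0 0 0.1 0 0 200;0 0 0 0 0 0 200;0 0 0 0 0 0 200;0 0 0 0 0 0 200;0 0 0 0 0 0 200")

```text
time_s: 14.47
position: [0.4987, -0.1114, 0.0151]
tool_rot: [[0.994, -0.113, -0.008], [-0.113, -0.994, 0.002], [-0.008, -0.001, -1.0]]
ft_force: [-14.7, 1.0, 9.9]
grip_width: 0.0183
gripper_force: 7.3
```

Pressed with 15 N against the stop. Backing off and returning above the knob.

Call:
jog_arm(plan="0 0 0 0 0 0 200;0 0 0 -0.2 0 0 200;0 0 0 -0.3 0 0 200;0 0 0 -0.5 0 0 200;0 0 0 -1 0 0 200;0 0 0 -1.5 0 0 200;0 0 0 0 0 -3 200;0 0 0 0 0 -3.5 200;0 0 0 0 0 -3.5 200;0 0 0 0 0 -3.5 200")

```text
time_s: 15.3
position: [0.467, -0.1082, 0.1521]
tool_rot: [[0.994, -0.113, 0.001], [-0.113, -0.994, -0.0], [0.001, 0.0, -1.0]]
ft_force: [1.1, -0.4, -0.3]
grip_width: 0.0182
gripper_force: 0.0
```

Run:
```python
from h import *
np.set_printoptions(precision=4,suppress=True)
b=cam('wrist'); save(b,'p2.png',s=1.5)
for q,z in (('knob_top',.09),('knob_line',.09),('open_mark',.045),('tight_mark',.045),('pin_front',.019)):
    for r in models.tip_of('wrist',q): print(q,np.round(r['at'],1),round(r['confidence'],2),dep(b,*r['at']),ray(b,*r['at'],z))
for r in models.outline_of('wrist','pin'):
    v,u=np.nonzero(r['region']);P=np.array([dep(b,x,y) for x,y in zip(u,v)])
    S=P[(P[:,2]>.022)&(P[:,2]<.034)]
    if len(S)>50: print(r['confidence'],len(S),cv2.minAreaRect((S[:,:2]*1000).astype(np.float32)))
o=env.observe();print(o['position'],o['tool_rot'],o['time_s'],o['ft_force'],o['grip_width'])
```

```text
knob_top [250.6  26.9] 0.86 [ 0.5894 -0.1221  0.0902] [ 0.5894 -0.1221  0.09  ]
knob_top [486.8 344.4] 0.76 [ 0.471  -0.1691  0.2368] [ 0.3103 -0.3051  0.09  ]
open_mark [434.1 288.8] 0.78 [ 0.3487 -0.2766  0.057 ] [ 0.3393 -0.2847  0.045 ]
open_mark [232.3  21.4] 0.57 [ 0.5942 -0.1105  0.0891] [ 0.6072 -0.1093  0.045 ]
open_mark [86.6 88. ] 0.32 [0.5764 0.0376 0.0124] [0.5715 0.0199 0.045 ]
tight_mark [251.9  68.1] 0.72 [ 0.5712 -0.121   0.0441] [ 0.5711 -0.121   0.045 ]
0.73 1736 ((529.6229248046875, -115.5251235961914), (39.835365295410156, 43.631591796875), 83.59587860107422)
[ 0.4666 -0.1081  0.149 ] [[ 0.9935 -0.1135 -0.0022]
 [-0.1135 -0.9935  0.0012]
 [-0.0023 -0.0009 -1.    ]] 15.65 [-1.3664 -0.3874 -0.1523] 0.018516986118063253
```

View pics/p2.png

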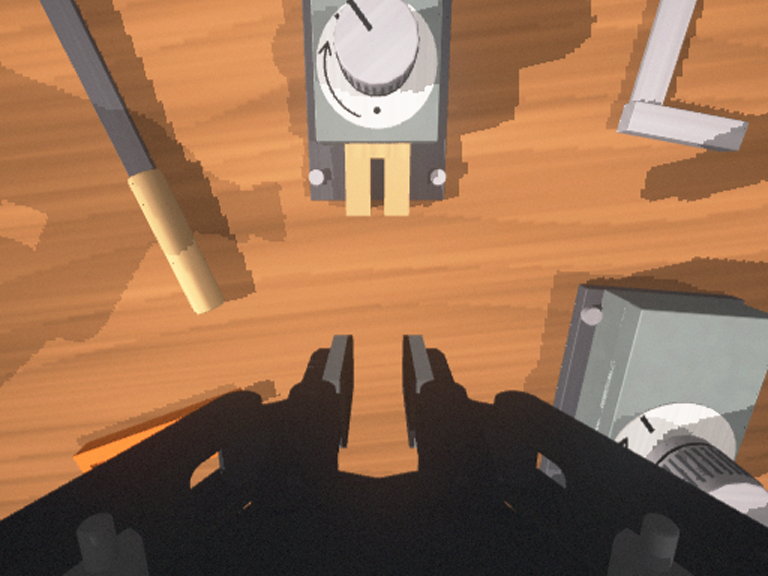

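The view shows the pin's outer end at (378,215), about 84 mm from the axis, so it travelled about 41 mm. The knob is still open. Going back to the knob.

Call:
jog_arm(plan="0 0 0 3.1 -0.01 0 0;0 0 0 3.1 -0.01 0 0;0 0 0 3.1 -0.01 0 0;0 0 0 3.17 -0.02 0 0;0 0 0 0 0 0 0;0 0 0 0 0 3 0;0 0 0 0 0 3 0;0 0 0 0 0 2 0;0 0 0 0 0 0.75 0;0 0 0 0 0 0 0")

```text
time_s: 16.48
position: [0.5898, -0.1215, 0.0603]
tool_rot: [[0.994, -0.114, -0.005], [-0.114, -0.994, 0.002], [-0.005, -0.001, -1.0]]
ft_force: [0.3, -0.1, -0.2]
grip_width: 0.0856
gripper_force: 0.0
```

Call:
jog_arm(plan="0 0 0 0 0 0 90;0 0 0 0 0 0 130;0 0 0 0 0 0 200;0 0 0 0 0 0 255;0 0 0 0 0 0 255;0 0 0 0 0 0 255;0 0 0 0 0 0 255;0 0 0 0 0 0 255", grip_force=25)

```text
time_s: 17.15
position: [0.5916, -0.122, 0.064]
tool_rot: [[0.994, -0.113, 0.002], [-0.113, -0.994, -0.001], [0.002, 0.0, -1.0]]
ft_force: [-0.5, 0.8, 6.5]
grip_width: 0.0372
gripper_force: 27.0
```

Call:
jog_arm(plan="0 0 -6.7 0 0 0.03 255;0 0 -6.7 0 0 0.03 255;0 0 -6.7 0 0 0.03 255;0 0 -6.7 0 0 0.03 255;0 0 -6.7 0 0 0.03 255;0 0 -6.7 0 0 0.03 255;0 0 -6.7 0 0 0.03 255;0 0 -6.7 0 0 0.03 255;0 0 -6.7 0 0 0.03 255;0 0 -6.7 0 0 0.03 255")

```text
time_s: 17.98
position: [0.5911, -0.1212, 0.061]
tool_rot: [[0.488, 0.873, 0.001], [0.873, -0.488, 0.001], [0.001, 0.0, -1.0]]
ft_force: [-3.3, 5.2, 8.5]
grip_width: 0.037
gripper_force: 27.3
```

Call:
jog_arm(plan="0 0 -6.7 0 0 0.03 255;0 0 -6.7 0 0 0.03 255;0 0 -6.7 0 0 0.03 255;0 0 -6.7 0 0 0.03 255;0 0 -6.7 0 0 0.03 255;0 0 -6.7 0 0 0.03 255;0 0 -6.7 0 0 0.03 255;0 0 -6.7 0 0 0.03 255;0 0 -6.7 0 0 0.03 255;0 0 0 0 0 0 255")

```text
time_s: 18.82
position: [0.5904, -0.1212, 0.0583]
tool_rot: [[-0.518, 0.856, -0.001], [0.856, 0.518, 0.001], [0.001, -0.0, -1.0]]
ft_force: [-6.3, 4.9, 11.2]
grip_width: 0.0371
gripper_force: 27.5
```

Run:
```python
from h import *
np.set_printoptions(precision=4,suppress=True)
b=cam('wrist'); save(b,'p3.png',s=1.5)
for q,z in (('knob_top',.084),('knob_line',.084),('tight_mark',.045)):
    for r in models.tip_of('wrist',q): print(q,np.round(r['at'],1),round(r['confidence'],2),dep(b,*r['at']),ray(b,*r['at'],z))
o=env.observe();print(o['position'],o['tool_rot'],o['time_s'],o['ft_force'],o['wrist_torque'])
```

```text
knob_top [251.6 265.2] 0.96 [ 0.5911 -0.1222  0.0849] [ 0.5914 -0.1227  0.084 ]
knob_line [225.8 235. ] 0.92 [ 0.5733 -0.1157  0.0837] [ 0.5732 -0.1155  0.084 ]
tight_mark [220.9 206.7] 0.97 [ 0.5675 -0.1185  0.0452] [ 0.5676 -0.1185  0.045 ]
tight_mark [147.8 142.2] 0.47 [ 0.5021 -0.1189  0.0004] [ 0.5141 -0.1066  0.045 ]
[ 0.5905 -0.1212  0.0583] [[-0.5125  0.8587 -0.001 ]
 [ 0.8587  0.5125  0.0008]
 [ 0.0013 -0.0005 -1.    ]] 19.0167 [-6.0045  3.8355 10.559 ] [0.7369 1.0319 0.1658]
```

View pics/p3.png

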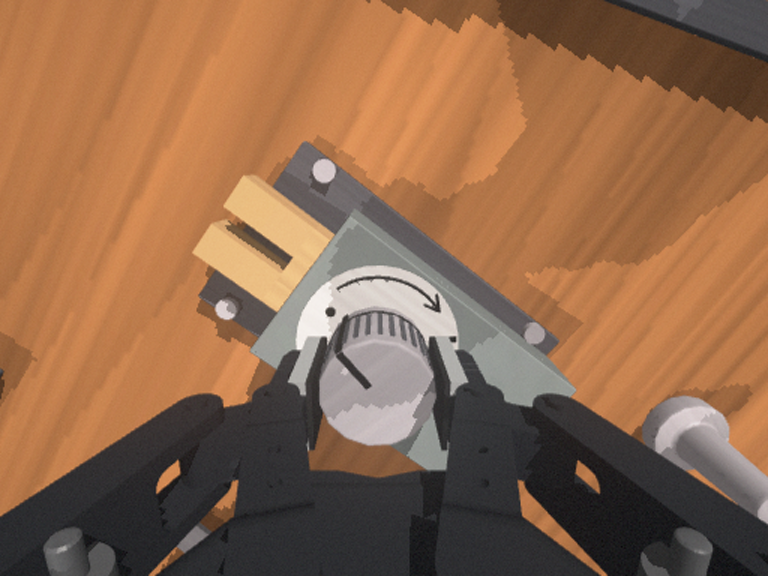

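The view shows the line tip at (339,353), about 12° short of the dot at (331,311). Turning about 11° more.

Call:
jog_arm(plan="0 0 -5.5 0 0 0.05 255;0 0 -5.5 0 0 0.05 255;0 0 0 0 0 0 255;0 0 0 0 0 0 255;0 0 0 0 0 0 255;0 0 0 0 0 0 255")

```text
time_s: 19.52
position: [0.5904, -0.1213, 0.0578]
tool_rot: [[-0.667, 0.745, -0.001], [0.745, 0.667, 0.0], [0.001, -0.0, -1.0]]
ft_force: [-7.7, 3.7, 14.2]
grip_width: 0.0369
gripper_force: 27.8
```

Run:
```python
from h import *
np.set_printoptions(precision=4,suppress=True)
b=cam('wrist')
for q,z in (('knob_top',.084),('knob_line',.084),('tight_mark',.045)):
    for r in models.tip_of('wrist',q)[:1]: print(q,np.round(r['at'],1),round(r['confidence'],2),ray(b,*r['at'],z))
o=env.observe();print(o['position'],o['ft_force'],o['wrist_torque'])
```

```text
knob_top [252.6 264.1] 0.84 [ 0.5913 -0.1216  0.084 ]
knob_line [224.9 234. ] 0.66 [ 0.5717 -0.1186  0.084 ]
tight_mark [412.9  10.9] 0.69 [0.5722 0.018  0.045 ]
[ 0.5904 -0.1213  0.0578] [-7.2277  4.7464 13.7519] [0.7044 1.3108 0.198 ]
```

Call:
jog_arm(plan="0 0 0 0 0 0 150;0 0 0 0 0 0 80;0 0 0 0 0 0 0;0 0 0 0 0 0 0;0 0 0 0 0 0 0;0 0 0 0 0 -1.5 0;0 0 0 0 0 -3 0;0 0 0 0 0 -3 0;0 0 0 0 0 -3 0;0 0 0 3 0 0 0")

```text
time_s: 20.55
position: [0.5754, -0.1032, 0.1666]
tool_rot: [[-0.664, 0.747, 0.012], [0.747, 0.664, -0.005], [-0.012, 0.005, -1.0]]
ft_force: [0.6, -0.7, -0.2]
grip_width: 0.0855
gripper_force: 0.0
```

Call:
jog_arm(plan="0 0 0 3 0 -1 0;0 0 0 0 0 0 0;0 0 0 0 0 0 0;0 0 0 0 0 0 0")

```text
time_s: 20.88
position: [0.5514, -0.0775, 0.1711]
tool_rot: [[-0.666, 0.746, 0.0], [0.746, 0.666, -0.0], [-0.0, 0.0, -1.0]]
ft_force: [-0.3, -0.6, -0.3]
grip_width: 0.0852
gripper_force: 0.0
```

Run:
```python
from h import *
np.set_printoptions(precision=4,suppress=True)
b=cam('wrist');save(b,'end.png',s=1.5)
for q,z in (('knob_top',.084),('knob_line',.084),('tight_mark',.045),('pin_front',.019)):
    for r in models.tip_of('wrist',q)[:2]: print(q,np.round(r['at'],1),round(r['confidence'],2),ray(b,*r['at'],z))
```

```text
knob_top [251.  258.2] 0.82 [ 0.5917 -0.1237  0.084 ]
knob_line [237.2 241.6] 0.84 [ 0.5713 -0.1195  0.084 ]
tight_mark [237.9 224.2] 0.83 [ 0.5698 -0.1198  0.045 ]
tight_mark [225.8 201.5] 0.22 [ 0.5443 -0.1092  0.045 ]
pin_front [198.9 175.6] 0.65 [ 0.507  -0.1141  0.019 ]
```

View pics/end.png

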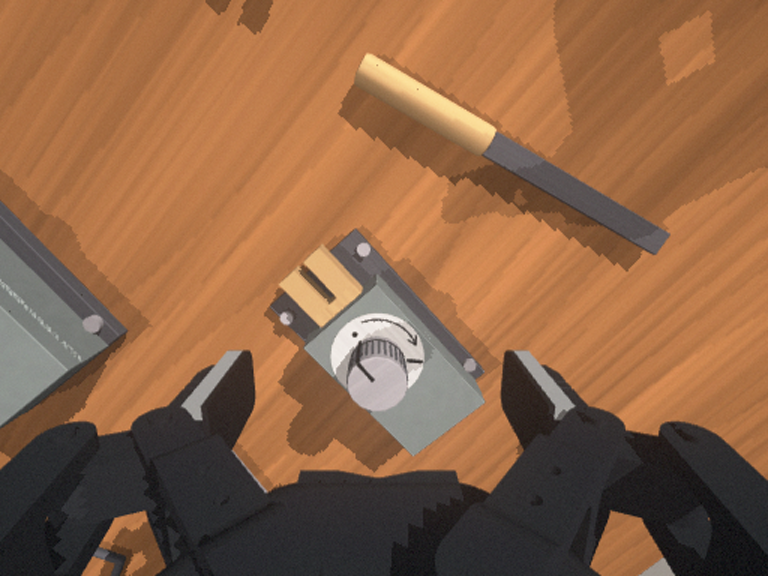

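The knob line (356,362) points at the dot (355,335), the pin is in, and the arm is clear. Handing in.

```bash
python3 -c "
from h import *
print(job.close_job())"
```

```text
the job is handed in; nothing more can be done
None
```

I opened the knob to the groove, pushed the pin in about 41 mm and held it against the stop at about 15 N, then screwed the knob back to the dot; the job is handed in, but no pass or fail result was returned.

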